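# Make up two gift sets at the cosmetics stall

## Robot

A 7-joint arm with a two-finger parallel gripper is mounted at the origin on the work surface. World frame = base frame: x ahead of the robot, y to its left, z up, the work surface at z = 0. Lengths are in m, angles in rad, forces in N, time in s.
With the tool pointing down it reaches from about 0.35 to 0.9 m from the base axis. Payload 8.1 kg.
Tool frame: the origin (TCP) lies midway between the tips of the shut fingers; the grasp point (between the pads) lies arm.tcp_to_grasp behind it (arm.tcp_to_grasp is the distance from the TCP to the grasp point, in m); z points along the fingers, y is the line along which they close (so a half turn about z gives the same grasp; the last joint's range is limited). The gripper opens to 92 mm and grips with 3 to 60 N. Pads are 19 mm wide; open, the fingers measure 130 mm over their backs; the gripper's body (75 mm by 190 mm) begins 47 mm behind the grasp point.
Start: joints at [1.061, 0.434, 0.025, 1.573, -0.012, 1.134, -0.075], TCP at [0.247, -0.574, 0.227] pointing down, gripper open.
Joint ranges: [-2.62, 2.62], [-0.44, 2.09], [-1.27, 1.32], [0.08, 2.57], [-1.32, 4.46], [0.12, 2], [-2.74, 2.74]. Speed limits (rad/s): [2.22, 2.22, 3.01, 3.01, 3.14, 3.14, 3.14].

## Interface

Orientations are given as a rotation vector (axis times angle).
In Python, from cell import observe, get_image, arm gives the robot as it stands. The module is installed in compiled form; this text tells all that it offers.
- The arm moves only by the tool drive_tool, never from a script. Its argument "steps" is a list of rows, each a list of 5 numbers: the closure, from 0 (fully open) to 1 (shut), then the shift along the world's x, y, z in mm, then the turn about the world's z in rad. In form: [[hand, x, y, z, roll], ...]. A call has 1 to 20 rows; each row shifts and turns the commanded pose from where the row before left it; what a row does not reach is not made up. A row lasts 1/12 s, in which the tool goes at most 41.7 mm and 7.16 degrees, less where a joint would pass 70% of its speed; a pose out of reach is approached as far as the arm can. A call with a gripper value outside its range is refused whole. The fingers move at their own pace and stop on an object; "grip_force" is the grip in N (left out, the last holds). Time passes only in rows, so rows that do not move let the fingers close. It gives the time, the measured TCP pose, the force, the opening and the grip force at its end, in the units of the state.
- observe(): the state, without advancing time (a new reading comes with each control period).
- get_image(name): name is "side" or "top" or "wrist"; returns a dict with "image" (480x640x3 uint8, red, green, blue), "vfov" (degrees; the focal length in pixels is half the picture's height over the tangent of half this angle, whatever the lens; pixels are square), "cx", "cy" (the principal point, pixels), "xyz" and "attitude" of the camera in the world. Camera axes: x right, y down, z forward; pixel columns grow to the right and rows downward; lengths in m; the calibration is good to about 2 mm. A picture is of the moment at which its call begins. There is no depth.
- arm.sign_off(): hands the job in; it is judged then, once.
The state is a dict: "clock": time; "joints": joint angles; "dq": joint speeds; "joint_efforts": joint torques, N m; "position": TCP position; "ee_rot": TCP orientation; "force": force on the tool from outside, world axes, zero at the start; "ft_torque": the same for the moment, N m; "width": opening from 0.0 (shut) to 1.0 (fully open); "gripper_force": force on a finger pad.
Only numpy, scipy, OpenCV 4.12 (cv2) and the standard library are available. Lean on these libraries where they do the work, as an engineer would, in place of code of your own. Each camera call takes 0.05 s, during which the arm holds its last target. There are 200 camera calls.

## Task

Make up the two gift sets from the loose stock standing between the trays: the purple-lidded jar and the amber bottle with the black cap go in the purple-lined tray; the yellow-lidded jar, the all-violet bottle and the red bottle with the white cap go in the yellow-lined tray. Stand each upright in a pocket of its own, jars in the wide pockets and bottles in the narrow ones, and set them down gently rather than dropping them. Do not shift or knock the green-lidded jar, the blue bottle or the grey tin.

Things in the scene. Friction and masses are not known exactly. Their poses are not given: they have to be found in the camera images.
- purple_jar_mid (a point): Cosmetic jar with a purple lid and a white lower part: an upright cylinder 56 mm in diameter and 60 mm tall, about 140 g, loose. This point is its centre, 30 mm above its underside; its z axis points up out of the lid.
- amber_bottle_mid (a point): Amber-brown glass bottle with a black cap and a yellow label band: an upright round bottle, 78 mm tall, about 70 g, loose; body 34 mm in diameter up to 52 mm above the underside, then a sloping shoulder and a cap 23 mm in diameter. This point is its centre, 39 mm above its underside, on the body's straight part; its z axis points up out of the cap.
- yellow_jar_mid (a point): Cosmetic jar with a yellow lid and a white lower part: an upright cylinder 56 mm in diameter and 60 mm tall, about 140 g, loose. This point is its centre, 30 mm above its underside; its z axis points up out of the lid.
- violet_bottle_mid (a point): Bottle that is violet all over, cap included: an upright round bottle, 78 mm tall, about 70 g, loose; body 34 mm in diameter up to 52 mm above the underside, then a sloping shoulder and a cap 23 mm in diameter. This point is its centre, 39 mm above its underside, on the body's straight part; its z axis points up out of the cap.
- red_bottle_mid (a point): Red bottle with a white cap: an upright round bottle, 78 mm tall, about 70 g, loose; body 34 mm in diameter up to 52 mm above the underside, then a sloping shoulder and a cap 23 mm in diameter. This point is its centre, 39 mm above its underside, on the body's straight part; its z axis points up out of the cap.
- purple_tray: Brown card gift tray lined purple, fixed, left or right of the stock; 142 mm long (x), 84 wide (y), walls 4 thick. Origin: centre of its underside on the table, z up. Pocket floors 3 mm, walls and dividers 10 mm above the table. Pockets 76 mm along y: the wide one, 76 along x, centred at x = -29 mm, y = 0; the narrow one, 54 along x, at x = +40 mm, y = 0.
- yellow_tray: Brown card gift tray lined yellow, fixed, left or right of the stock; 200 mm long (x), 84 wide (y), walls 4 thick. Origin: centre of its underside on the table, z up. Pocket floors 3 mm, walls and dividers 10 mm above the table. Pockets 76 mm along y: the wide one, 76 along x, centred at x = -58 mm, y = 0; two narrow ones, 54 along x, at x = +11 and +69 mm, y = 0.
- green_jar_mid (a point): Cosmetic jar with a green lid and a white lower part: an upright cylinder 56 mm in diameter and 60 mm tall, about 140 g, loose. This point is its centre, 30 mm above its underside; its z axis points up out of the lid. Not part of either set: to be left where it is.
- blue_bottle_mid (a point): Blue bottle with an orange cap: an upright round bottle, 78 mm tall, about 70 g, loose; body 34 mm in diameter up to 52 mm above the underside, then a sloping shoulder and a cap 23 mm in diameter. This point is its centre, 39 mm above its underside, on the body's straight part; its z axis points up out of the cap. Not part of either set: to be left where it is.
- grey_tin_mid (a point): Low plain metal tin, an upright cylinder 60 mm in diameter and 26 mm tall, about 80 g, loose. This point is its centre, 13 mm above its underside; z up. Not part of either set: to be left where it is. All eight loose things start upright in shuffled places, centres at least 80 mm apart.
Not all that is in view belongs to the job. Leave any pink look-alike of the part that bears green_jar_mid alone.

How it is judged:
By the outcome, as a careful person would: the job done as asked, in the order asked, and still so for the second after the job is handed in, with the robot touching nothing.
It also fails if it takes over 128 s, if anything falls off the work surface, if the arm or the gripper's body presses on something with over 40 N, if the wrist force passes 120 N, or if a joint passes its speed limit or range.

## Working session

There is one attempt and no reset: what is moved stays moved. The work goes in short steps, Python scripts to look and compute and a tool call to move; the robot and the scene stay as the last step left them, time stands still between calls to the robot, and variables do not carry over. Pictures are saved under pics/ and viewed, at most 14 in all, crops included, and the job is handed in when it is done.

Besides the shell and the picture viewer there is one more tool, called after ">>>" as name(argument=value, ...) on one line, values as JSON. drive_tool: Moves the arm, as the interface text tells. Its arguments: {"type":"object","properties":{"steps":{"type":"array"},"grip_force":{"type":"number"}},"required":["steps"]}

```bash
mkdir -p pics; ls; python3 - <<'E'
from cell import observe, get_image, arm
import cv2
print(observe(), arm.tcp_to_grasp)
for n in ("top","side"):
    d=get_image(n); cv2.imwrite(f"pics/{n}0.png",d["image"][:,:,::-1]); print(n,{k:v for k,v in d.items() if k!="image"})
E
```

```text
pics
{'clock': 0.0, 'joints': array([ 1.06138685,  0.43521852,  0.0249581 ,  1.57410863, -0.01159854,
        1.13397839, -0.07511587]), 'dq': array([ 1.04093414e-04, -5.89327086e-04, -1.28657283e-03,  6.53214057e-05,
       -1.37956165e-04,  4.35698086e-04,  4.43538148e-04]), 'joint_efforts': array([-3.60805570e-04, -6.67860603e+01,  9.84772369e-01, -3.14465117e+01,
       -6.05715998e-02,  4.28675185e-02,  1.44726982e-04]), 'position': array([ 0.24705277, -0.57354155,  0.2259431 ]), 'ee_rot': array([-3.07537873e+00, -6.34203906e-01,  7.06783247e-04]), 'force': array([ 0.26862194,  0.67466772, -0.51035257]), 'ft_torque': array([ 0.00555206, -0.07041065, -0.03049156]), 'gripper_force': 0.0, 'width': 0.9961275216410558} 0.0188
top {'vfov': 57.167598134206436, 'cx': 324.5646085780851, 'cy': 230.8194675070689, 'xyz': array([ 0.37364126, -0.00882307,  0.85506604]), 'attitude': array([-2.12935296,  2.15665672, -0.16150517])}
side {'vfov': 49.16415903599371, 'cx': 318.50311212674535, 'cy': 229.32519126079157, 'xyz': array([0.29435405, 0.57424071, 0.74400596]), 'attitude': array([-0.47799918,  2.7825287 , -1.07240358])}
```

View pics/top0.png

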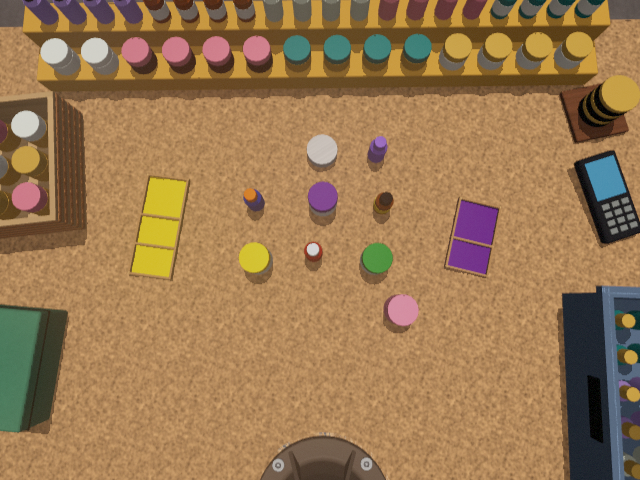

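View pics/side0.png

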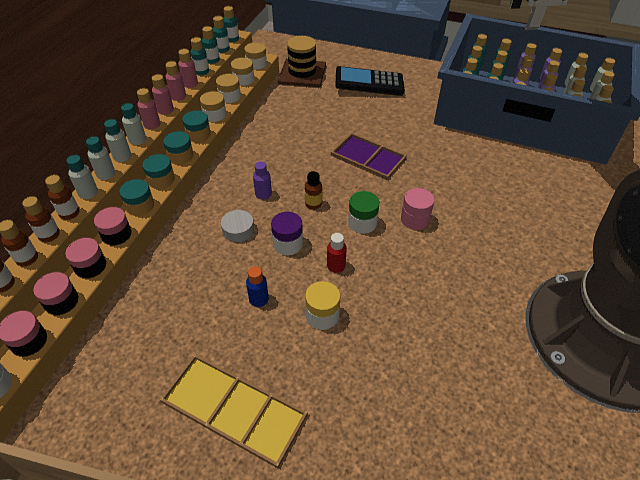

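Top view candidates:
- **Purple jar:** lid (322,197).
- **Amber bottle:** (384,202); the look-alikes are brown bottles on the shelf at about (160,10).
- **Yellow jar:** (254,258); look-alikes are the shelf lids at about (455,45) and the crate.
- **Violet bottle:** (378,146); look-alikes are the shelf bottles at about (45,10).
- **Red bottle:** (313,250); look-alikes are on the shelf.
- **Leave alone:** green jar (377,258), pink jar (403,310), blue bottle (254,197), tin (322,150).

Next is one close crop to check these and measure.

```bash
python3 - <<'E'
import cv2
i=cv2.imread("pics/top0.png")[125:345,120:510]
cv2.imwrite("pics/crop0.png",cv2.resize(i,None,fx=2.05,fy=2.05,interpolation=cv2.INTER_CUBIC))
E
cat > h.py <<'E'
import numpy as np, cv2
from scipy.spatial.transform import Rotation as R
def ray(d,u,v,z):
    f=240/np.tan(np.radians(d["vfov"])/2)
    r=R.from_rotvec(d["attitude"]).apply([(u-d["cx"])/f,(v-d["cy"])/f,1])
    return d["xyz"]+r*(z-d["xyz"][2])/r[2]
def proj(d,p):
    f=240/np.tan(np.radians(d["vfov"])/2)
    c=R.from_rotvec(d["attitude"]).inv().apply(np.asarray(p)-d["xyz"])
    return c[...,:2]/c[...,2:]*f+[d["cx"],d["cy"]]
E
```

```text
(no output)
```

View pics/crop0.png

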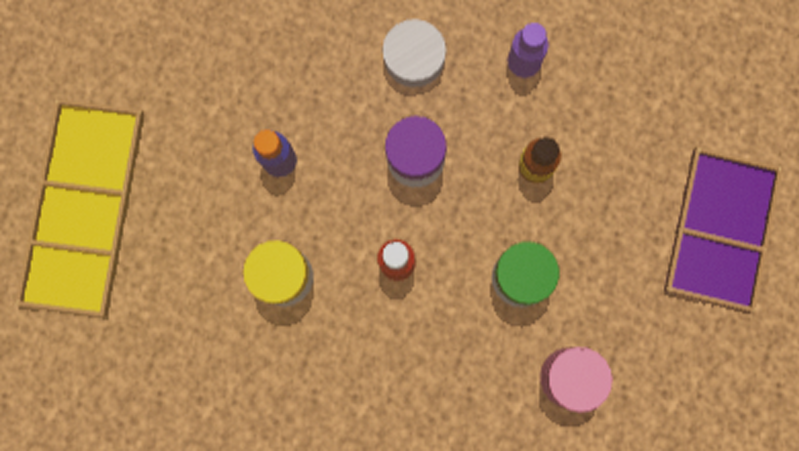

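The crop confirms the choices. In crop pixels: purple lid (416,147), yellow lid (275,271), violet cap (534,35), amber cap (545,150), red cap (396,255). The wide pockets are at the far end of both trays.

```bash
python3 - <<'E'
from cell import get_image
from h import *
d=get_image("top"); s=get_image("side"); np.set_printoptions(precision=4,suppress=True)
g=lambda c,z: ray(d,120+c[0]/2.05,125+c[1]/2.05,z)
for n,c,z in [("violet",(534,35),.078),("amber",(545,150),.078),("red",(396,255),.078),("blue",(266,142),.078),("purple",(416,147),.06),("yellow",(275,271),.06),("green",(528,272),.06),("pink",(580,379),.06),("tin",(414,50),.026)]:
    p=g(c,z); print(n,p,proj(s,p))
for n,cs in [("Y",[(60,104),(143,112),(105,318),(21,308)]),("P",[(696,149),(777,170),(750,311),(666,294)])]:
    q=np.array([g(c,.01) for c in cs]); c=q.mean(0)
    ax=(q[0]+q[1]-q[2]-q[3])/2
    print(n,q[:,:2].tolist(),c,"len",np.linalg.norm(ax),"wid",np.linalg.norm((q[0]+q[3]-q[1]-q[2])/2),"far dir yaw",np.arctan2(ax[1],ax[0]),proj(s,q).tolist())
    a=-ax/np.linalg.norm(ax)
    for l in ([-.058,.011,.069] if n=="Y" else [-.029,.04]): print(l,c+a*l)
E
```

```text
violet [ 0.6554 -0.1144  0.078 ] [260.936  165.0824]
amber [ 0.5497 -0.1208  0.078 ] [313.6844 175.3222]
red [0.4585 0.0112 0.078 ] [337.9437 236.9095]
blue [0.5601 0.1249 0.078 ] [255.3254 271.3914]
purple [ 0.5581 -0.0072  0.06  ] [287.6954 222.2403]
yellow [0.4477 0.1186 0.06  ] [323.0985 294.2224]
green [ 0.4439 -0.1047  0.06  ] [364.6125 200.9582]
pink [ 0.3504 -0.1469  0.06  ] [419.2887 197.7107]
tin [ 0.6608 -0.0064  0.026 ] [237.2651 221.4947]
Y [[0.616585774808885, 0.3359726321015574], [0.6075916334531963, 0.25556521745401706], [0.4104611631567859, 0.2843858093633413], [0.4207387191991667, 0.3631283544328494]] [0.5138 0.3098 0.01  ] len 0.1984720909997589 wid 0.08015626612832731 far dir yaw -0.14148971584794942 [[164.9259770719623, 397.8006614335217], [196.8255725982115, 353.0081765043017], [309.4534919620367, 411.2340519382417], [282.12439761506295, 462.4793370762685]]
-0.058 [0.5713 0.3016 0.01  ]
0.011 [0.503  0.3113 0.01  ]
0.069 [0.4455 0.3195 0.01  ]
P [[0.5642464822643939, -0.2750964980665751], [0.5427732605394292, -0.3511079097070024], [0.4093169002509935, -0.3163257433095588], [0.4261141245205841, -0.23896232612699078]] [ 0.4856 -0.2954  0.01  ] len 0.14034738936432906 wid 0.07903870120565193 far dir yaw -0.25541372524520367 [[331.6762087460823, 152.24308829950786], [351.3802619538572, 133.89805136916544], [405.75139651456595, 156.07583371468058], [389.297291013551, 177.09502467362844]]
-0.029 [ 0.5137 -0.3027  0.01  ]
0.04 [ 0.4469 -0.2853  0.01  ]
```

Tray sizes and the side-view reprojections agree to 2–4 mm. I'll pick with the fingers closing along world y and place with them closing along the tray's y, and do the objects in the order given. First I move above the purple jar.

>>> drive_tool(steps=[[0,15.5,28.4,-4,-0.02],[0,15.5,28.4,-4,-0.02],[0,15.5,28.4,-4,-0.02],[0,15.5,28.4,-4,-0.02],[0,15.5,28.4,-4,-0.02],[0,15.5,28.4,-4,-0.02],[0,15.5,28.4,-4,-0.02],[0,15.5,28.4,-4,-0.02],[0,15.5,28.4,-4,-0.02],[0,15.5,28.4,-4,-0.02],[0,15.5,28.4,-4,-0.02],[0,15.5,28.4,-4,-0.02],[0,15.5,28.4,-4,-0.02],[0,15.5,28.4,-4,-0.02],[0,15.5,28.4,-4,-0.02],[0,15.5,28.4,-4,-0.02],[0,15.5,28.4,-4,-0.02],[0,15.5,28.4,-4,-0.02],[0,15.5,28.4,-4,-0.02],[0,15.5,28.4,-4,-0.02]], grip_force=20)

```text
clock: 1.87
position: [0.5577, -0.0046, 0.1465]
ee_rot: [3.141, 0.009, -0.0]
force: [0.8, -0.5, -0.1]
width: 1.001
gripper_force: 0.0
```

```bash
python3 - <<'E'
from cell import get_image,observe
from h import *
o=observe(); print(o["position"],o["ee_rot"],o["joints"],R.from_rotvec(o["ee_rot"]).as_matrix()[:,1])
d=get_image("wrist"); cv2.imwrite("pics/w0.png",d["image"][:,:,::-1])
for p in [(.5581,-.0072,.06),(.5497,-.1208,.078)]: print(proj(d,p))
E
```

```text
[ 0.55774749 -0.00456126  0.14645376] [ 3.14143930e+00  8.91393410e-03 -2.36544947e-04] [ 0.01657385  0.41472558 -0.14049393  1.82812351  0.07203422  0.90381078
 -1.72188713] [ 5.67502856e-03 -9.99983887e-01  1.40271707e-04]
[320.4123378  247.47487982]
[517.38838344 272.12350971]
```

View pics/w0.png

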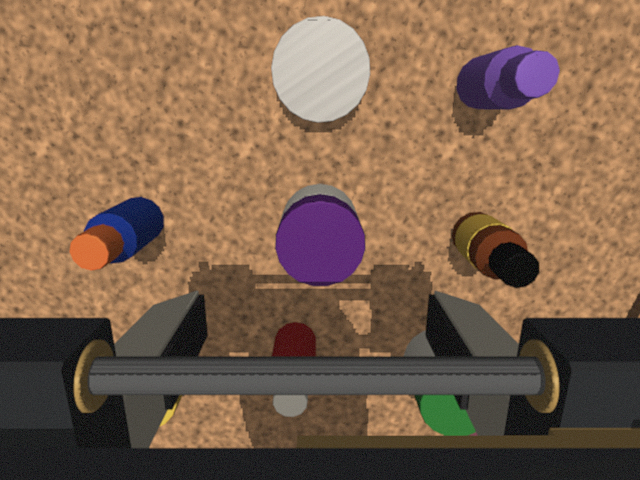

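The wrist view shows the purple lid at (320,239), with 247 predicted. So the jar is about 4 mm further out in x, well within what the pads tolerate. I descend and grip.

>>> drive_tool(steps=[[0,1.5,-1.5,-5,0],[0,1.5,-1.5,-10,0],[0,0,0,-20,0],[0,0,0,-20,0],[0,0,0,-20,0],[0,0,0,-20,0],[0,0,0,-15,0],[0,0,0,-10,0],[0,0,0,-5,0],[0.2,0,0,0,0],[0.4,0,0,0,0],[0.8,0,0,0,0],[0.8,0,0,0,0],[0.8,0,0,0,0],[0.8,0,0,0,0],[0.8,0,0,0,0]])

```text
clock: 3.25
position: [0.5607, -0.0088, 0.0223]
ee_rot: [-3.141, -0.011, -0.002]
force: [-0.9, 0.7, 5.1]
width: 0.606
gripper_force: 20.0
```

>>> drive_tool(steps=[[0.8,0,0,5,0],[0.8,0,0,15,0],[0.8,0,0,30,0],[0.8,0,0,30,0],[0.8,0,0,25,0],[0.8,-2,-12,15,-0.02],[0.8,-4,-22,0,-0.025],[0.8,-4,-26,0,-0.025],[0.8,-4,-26,0,-0.025],[0.8,-4,-26,0,-0.025],[0.8,-4,-26,0,-0.025],[0.8,-4,-26,0,-0.025],[0.8,-4,-26,0,-0.025],[0.8,-4,-26,0,-0.025],[0.8,-4,-26,0,-0.025],[0.8,-4,-26,0,-0.02],[0.8,-3,-20,0,-0.015],[0.8,0,-6,0,0],[0.8,0,0,0,0]])

```text
clock: 4.83
position: [0.5144, -0.3051, 0.1417]
ee_rot: [3.111, -0.433, -0.001]
force: [0.4, 0.4, -1.7]
width: 0.605
gripper_force: 20.0
```

```bash
python3 - <<'E'
from cell import get_image,observe
from h import *
o=observe(); print(o["position"],o["width"],R.from_rotvec(o["ee_rot"]).as_matrix()[:,1])
d=get_image("wrist"); i=d["image"][:,:,::-1].copy()
for p in [(.5642,-.2751,.01),(.5428,-.3511,.01),(.4093,-.3163,.01),(.4261,-.239,.01),(.5137,-.3027,.003)]: print(proj(d,p)); cv2.circle(i,tuple(int(t) for t in proj(d,p)),4,(0,255,0),1)
cv2.imwrite("pics/w1.png",i)
E
```

```text
[ 0.51436494 -0.3051023   0.14170489] 0.6054707558918713 [-2.72797545e-01 -9.62071022e-01  9.20675698e-04]
[253.90158491 171.9687834 ]
[369.11692388 171.67866115]
[366.26416097 348.02637866]
[265.8281485  353.58426671]
[312.9824082  226.85873352]
```

View pics/w1.png

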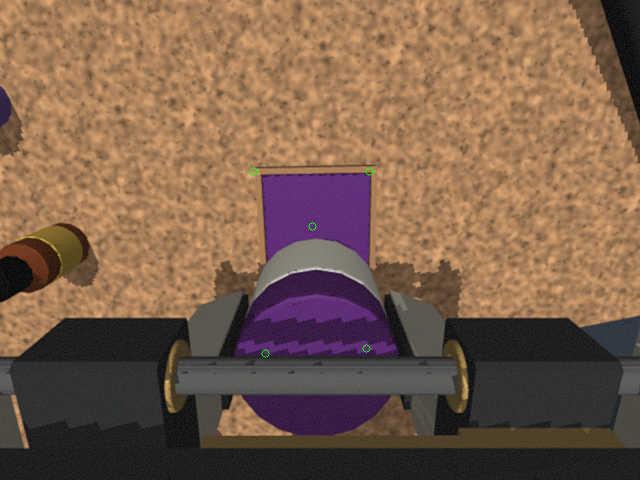

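The far tray corners appear at (250,167) and (377,167). That puts the tray about 3 mm further in x, and the jar lines up with the wide pocket. I lower it.

>>> drive_tool(steps=[[0.8,1,1,-5,0],[0.8,0,0,-15,0],[0.8,0,0,-20,0],[0.8,0,0,-20,0],[0.8,0,0,-20,0],[0.8,0,0,-15,0],[0.8,0,0,-8,0],[0.8,0,0,-4,0],[0.8,0,0,-3,0],[0.8,0,0,-2,0],[0.8,0,0,-1,0],[0.8,0,0,0,0],[0.8,0,0,0,0]])

```text
clock: 5.97
position: [0.5166, -0.3022, 0.0293]
ee_rot: [3.112, -0.428, 0.002]
force: [0.7, -0.6, -1.5]
width: 0.608
gripper_force: 20.0
```

>>> drive_tool(steps=[[0.8,0,0,-1,0],[0.8,0,0,-1,0],[0.8,0,0,-1,0],[0.8,0,0,-0.7,0],[0.8,0,0,0,0],[0.8,0,0,0,0]])

```text
clock: 6.47
position: [0.5163, -0.3021, 0.0253]
ee_rot: [3.112, -0.428, 0.0]
force: [-1.7, 0.5, 4.4]
width: 0.607
gripper_force: 20.0
```

>>> drive_tool(steps=[[0.3,0,0,0,0],[0.2,0,0,0,0],[0.1,0,0,0,0],[0.1,0,0,5,0],[0.1,0,0,20,0],[0.1,0,0,35,0],[0.1,0,0,35,0],[0.2,2,10,25,0.02],[0.3,4,20,5,0.03],[0.3,5,24,0,0.035],[0.3,5,24,0,0.035],[0.3,5,24,0,0.035],[0.3,5,24,0,0.035],[0.3,5,24,0,0.035],[0.3,4,20,0,0.03],[0.3,2,10,0,0.02],[0.3,0,0,0,0],[0.3,0,0,0,0]])

```text
clock: 7.97
position: [0.5532, -0.1226, 0.1502]
ee_rot: [3.141, 0.002, 0.0]
force: [0.1, -0.8, 0.7]
width: 0.699
gripper_force: 0.0
```

```bash
python3 - <<'E'
from cell import get_image,observe
from h import *
o=observe(); print(o["position"],o["width"],R.from_rotvec(o["ee_rot"]).as_matrix()[:,1])
d=get_image("wrist"); i=d["image"][:,:,::-1].copy()
for p in [(.5537,-.1215,.078),(.5165,-.3025,.063)]: print(proj(d,p)); cv2.circle(i,tuple(int(t) for t in proj(d,p)),4,(0,255,0),1)
cv2.imwrite("pics/w2.png",i)
E
```

```text
[ 0.55321917 -0.12264138  0.15020054] 0.6989108037380878 [ 1.31955331e-03 -9.99998939e-01  6.17176451e-04]
[314.05035109 255.04443195]
[597.03678643 302.20750751]
```

View pics/w2.png

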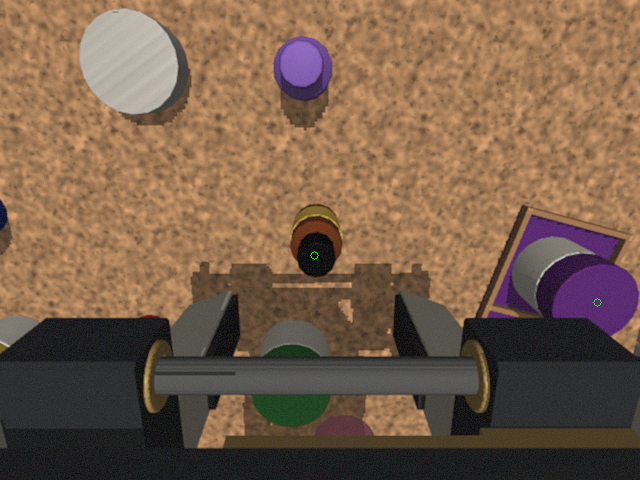

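The purple jar stands upright in its wide pocket. The amber cap is at (316,255), matching the corrected prediction, so the top camera's bias is about +4 mm in x. I pick the amber bottle.

>>> drive_tool(steps=[[0.3,0.5,1,-5,0],[0.3,0,0,-15,0],[0.3,0,0,-22,0],[0.3,0,0,-22,0],[0.3,0,0,-22,0],[0.3,0,0,-18,0],[0.3,0,0,-12,0],[0.3,0,0,-7,0],[0.3,0,0,-4,0],[0.3,0,0,-1,0],[0.5,0,0,0,0],[0.9,0,0,0,0],[0.9,0,0,0,0],[0.9,0,0,0,0],[0.9,0,0,0,0],[0.9,0,0,0,0]], grip_force=15)

```text
clock: 9.35
position: [0.5541, -0.1211, 0.0225]
ee_rot: [3.141, 0.003, 0.001]
force: [0.2, -0.2, 4.0]
width: 0.368
gripper_force: 15.0
```

>>> drive_tool(steps=[[0.9,0,0,5,0],[0.9,0,0,15,0],[0.9,0,0,30,0],[0.9,0,0,30,0],[0.9,0,0,25,0],[0.9,-6,-9,15,-0.02],[0.9,-12,-19,0,-0.03],[0.9,-15,-24,0,-0.036],[0.9,-15,-24,0,-0.036],[0.9,-15,-24,0,-0.036],[0.9,-15,-24,0,-0.036],[0.9,-13,-21,0,-0.032],[0.9,-8,-13,0,-0.02],[0.9,-4,-7,0,-0.016],[0.9,0,0,0,0],[0.9,0,0,0,0]])

```text
clock: 10.68
position: [0.4515, -0.285, 0.1421]
ee_rot: [-3.115, 0.406, -0.001]
force: [-0.5, 0.2, -0.7]
width: 0.369
gripper_force: 15.0
```

```bash
python3 - <<'E'
from cell import get_image,observe
from h import *
o=observe(); print(o["position"],o["width"],R.from_rotvec(o["ee_rot"]).as_matrix()[:,1])
d=get_image("wrist"); i=d["image"][:,:,::-1].copy()
cv2.imwrite("pics/w3.png",i)
E
```

```text
[ 0.45148571 -0.28504174  0.14208688] 0.3688741876407856 [-2.56221174e-01 -9.66617913e-01 -7.20804876e-04]
```

View pics/w3.png

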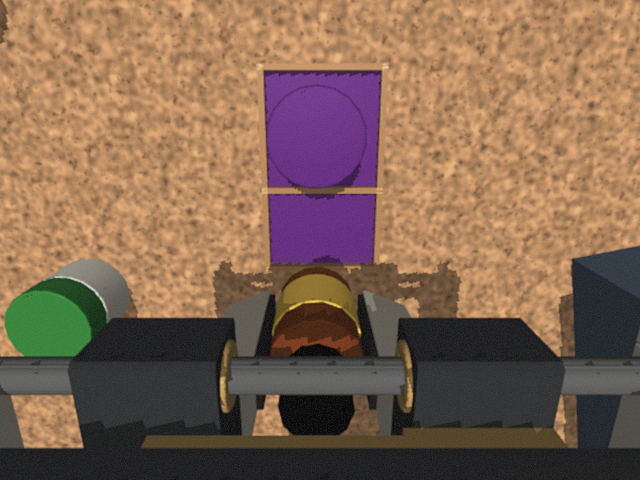

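```bash
python3 - <<'E'
from cell import get_image
from h import *
d=get_image("wrist")
p=ray(d,322,190,.01); a=np.array([-np.cos(.262),np.sin(.262),0])
print(p,"narrow centre",p+a*.029)
p=ray(d,322,67,.01);print(p,p+a*.109)
E
```

```text
[ 0.47717317 -0.29532375  0.01      ] narrow centre [ 0.44916283 -0.28781238  0.01      ]
[ 0.55395548 -0.31526246  0.01      ] [ 0.44867523 -0.28703006  0.01      ]
```

>>> drive_tool(steps=[[0.9,-2,-2,-5,0],[0.9,0,0,-15,0],[0.9,0,0,-20,0],[0.9,0,0,-20,0],[0.9,0,0,-20,0],[0.9,0,0,-15,0],[0.9,0,0,-8,0],[0.9,0,0,-5,0],[0.9,0,0,-3,0],[0.9,0,0,-2,0],[0.9,0,0,-1,0],[0.9,0,0,-1,0],[0.9,0,0,-0.5,0],[0.9,0,0,0,0],[0.9,0,0,0,0]])

```text
clock: 12.03
position: [0.4489, -0.2881, 0.0268]
ee_rot: [3.115, -0.408, 0.001]
force: [0.2, 0.8, -1.1]
width: 0.37
gripper_force: 15.0
```

>>> drive_tool(steps=[[0.9,0,0,-0.8,0],[0.9,0,0,-0.6,0],[0.9,0,0,0,0],[0.9,0,0,0,0],[0.55,0,0,0,0],[0.4,0,0,0,0],[0.3,0,0,0,0],[0.3,0,0,0,0],[0.3,0,0,5,0],[0.3,0,0,20,0],[0.3,0,0,35,0],[0.3,0,0,35,0],[0.2,0,12,25,0.02],[0.1,0,25,5,0.02],[0,0,35,0,0.022],[0,0,35,0,0.022],[0,0,35,0,0.022],[0,0,35,0,0.022],[0,0,35,0,0.022],[0,0,35,0,0.022]])

```text
clock: 13.7
position: [0.4484, -0.0395, 0.1506]
ee_rot: [3.138, -0.137, 0.001]
force: [1.2, -0.9, 0.1]
width: 1.001
gripper_force: 0.0
```

>>> drive_tool(steps=[[0,0,35,0,0.022],[0,0,35,0,0.022],[0,0,35,0,0.022],[0,0,30,0,0.024],[0,1,16,0,0],[0,1,7,0,0],[0,0,0,0,0]])

```text
clock: 14.28
position: [0.4509, 0.1184, 0.1504]
ee_rot: [-3.141, -0.006, -0.001]
force: [-0.4, 0.0, 0.1]
width: 0.999
gripper_force: 0.0
```

```bash
python3 - <<'E'
from cell import get_image,observe
from h import *
o=observe(); print(o["position"],o["width"],R.from_rotvec(o["ee_rot"]).as_matrix()[:,1],o["joints"])
d=get_image("wrist"); i=d["image"][:,:,::-1].copy()
for p in [(.4517,.1179,.06)]: print(proj(d,p))
m=cv2.inRange(cv2.cvtColor(i,cv2.COLOR_BGR2HSV),(22,150,90),(33,255,255)); m[:150]=0;m[320:]=0
n,l,s,c=cv2.connectedComponentsWithStats(m)
for k in range(1,n):
    if s[k,4]>300: print(s[k],c[k],ray(d,*c[k],.06))
t=get_image("top"); cv2.imwrite("pics/t1.png",np.hstack([i,t["image"][125:345,120:510,::-1].repeat(2,0)[:480].repeat(2,1)] if 0 else [i]))
E
```

```text
[0.45087785 0.11840825 0.15039611] 0.9991142881542298 [ 4.12905264e-03 -9.99991367e-01 -4.64989485e-04] [-0.16287987  0.28399327 -0.25390224  2.02824309  0.09432053  0.8396623
 -2.03673024]
[317.0192099  244.81226543]
[   0  150   90   41 3077] [ 46.80825479 166.99350016] [0.49905989 0.27643726 0.06      ]
[   0  187   90   77 5898] [ 44.39267548 224.90267887] [0.46385846 0.28457046 0.06      ]
[ 271  208   88   78 5374] [314.55359137 246.3057313 ] [0.45071881 0.11942625 0.06      ]
```

>>> drive_tool(steps=[[0,0,0.8,-5,0],[0,0,0,-15,0],[0,0,0,-22,0],[0,0,0,-22,0],[0,0,0,-22,0],[0,0,0,-18,0],[0,0,0,-12,0],[0,0,0,-7,0],[0,0,0,-4,0],[0,0,0,-1,0],[0.2,0,0,0,0],[0.4,0,0,0,0],[0.8,0,0,0,0],[0.8,0,0,0,0],[0.8,0,0,0,0],[0.8,0,0,0,0],[0.8,0,0,0,0]], grip_force=20)

```text
clock: 15.8
position: [0.451, 0.118, 0.0224]
ee_rot: [-3.141, -0.003, -0.001]
force: [-1.2, 0.5, 3.7]
width: 0.606
gripper_force: 20.0
```

>>> drive_tool(steps=[[0.8,0,0,5,0],[0.8,0,0,15,0],[0.8,0,0,30,0],[0.8,0,0,30,0],[0.8,0,0,25,0],[0.8,5,10,15,-0.01],[0.8,12,18,0,-0.015],[0.8,16,23,0,-0.018],[0.8,16,23,0,-0.018],[0.8,16,23,0,-0.018],[0.8,16,23,0,-0.018],[0.8,16,23,0,-0.018],[0.8,14,21,0,-0.016],[0.8,9,13,0,-0.01],[0.8,4,6,0,0],[0.8,0,0,0,0],[0.8,0,0,0,0]])

```text
clock: 17.22
position: [0.5742, 0.2998, 0.1417]
ee_rot: [3.133, -0.218, -0.002]
force: [0.1, -0.5, -2.1]
width: 0.606
gripper_force: 20.0
```

```bash
python3 - <<'E'
from cell import get_image,observe
from h import *
o=observe(); print(o["position"],o["width"],R.from_rotvec(o["ee_rot"]).as_matrix()[:,1],o["joints"])
d=get_image("wrist"); i=d["image"][:,:,::-1].copy()
for p in [(.6206,.335,.01),(.6116,.2546,.01),(.575,.301,.003)]: print(proj(d,p)); cv2.circle(i,tuple(int(t) for t in proj(d,p)),4,(0,255,0),1)
cv2.imwrite("pics/w4.png",i)
E
```

```text
[0.57416632 0.29984747 0.14174457] 0.6063745612743051 [-0.13857749 -0.99035073  0.00130577] [-0.42634886  0.5585635  -0.20911247  1.59652382  0.13132571  1.00189194
 -2.38543968]
[255.53115538 169.80962223]
[373.84804866 166.45451532]
[314.12376635 224.0968097 ]
```

View pics/w4.png

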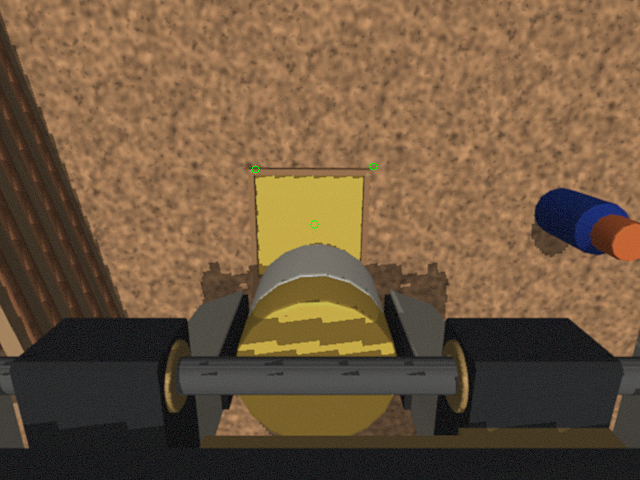

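```bash
python3 - <<'E'
from cell import get_image
from h import *
d=get_image("wrist")
a=np.array([-np.cos(.141),np.sin(.141),0])
p=ray(d,309.5,169,.01); print(p)
for l in(.042,.111,.169): print(p+a*l)
E
```

```text
[0.61602189 0.29773755 0.01      ]
[0.5744387  0.30363995 0.01      ]
[0.50612346 0.31333674 0.01      ]
[0.44869905 0.32148767 0.01      ]
```

Shift +3 mm in y and lower.

>>> drive_tool(steps=[[0.8,0,1.5,-5,0],[0.8,0,1.5,-15,0],[0.8,0,0,-20,0],[0.8,0,0,-20,0],[0.8,0,0,-20,0],[0.8,0,0,-15,0],[0.8,0,0,-8,0],[0.8,0,0,-5,0],[0.8,0,0,-3,0],[0.8,0,0,-2,0],[0.8,0,0,-1,0],[0.8,0,0,-1,0],[0.8,0,0,-0.5,0],[0.8,0,0,0,0],[0.8,0,0,0,0]])

```text
clock: 18.57
position: [0.5749, 0.3039, 0.027]
ee_rot: [-3.134, 0.219, -0.001]
force: [0.4, -0.5, -1.7]
width: 0.608
gripper_force: 20.0
```

>>> drive_tool(steps=[[0.8,0,0,-0.8,0],[0.8,0,0,-0.8,0],[0.8,0,0,0,0],[0.8,0,0,0,0],[0.3,0,0,0,0],[0.2,0,0,0,0],[0.1,0,0,0,0],[0.1,0,0,5,0],[0.1,0,0,20,0],[0.1,0,0,35,0],[0.1,0,0,35,0],[0.2,3,-15,25,0.01],[0.3,6,-28,5,0.01],[0.3,7,-35,0,0.012],[0.3,7,-35,0,0.012],[0.3,7,-35,0,0.012],[0.3,7,-35,0,0.012],[0.3,7,-35,0,0.012],[0.3,7,-35,0,0.012],[0.3,7,-35,0,0.012]])

```text
clock: 20.23
position: [0.6329, 0.014, 0.1505]
ee_rot: [-3.141, 0.054, -0.001]
force: [-0.0, 0.1, -0.1]
width: 0.699
gripper_force: 0.0
```

>>> drive_tool(steps=[[0.3,7,-35,0,0.012],[0.3,7,-35,0,0.012],[0.3,6,-35,0,0.011],[0.3,4,-21,0,0.01],[0.3,2,-10,0,0],[0.3,0,0,0,0],[0.3,0,0,0,0]])

```text
clock: 20.82
position: [0.6587, -0.1189, 0.15]
ee_rot: [-3.14, -0.015, 0.0]
force: [0.2, 0.5, -0.5]
width: 0.703
gripper_force: 0.0
```

```bash
python3 - <<'E'
from cell import get_image,observe
from h import *
o=observe(); print(o["position"],o["width"],R.from_rotvec(o["ee_rot"]).as_matrix()[:,1],o["joints"])
d=get_image("wrist"); i=d["image"][:,:,::-1].copy()
for p in [(.659,-.115,.078)]: print(proj(d,p)); cv2.circle(i,tuple(int(t) for t in proj(d,p)),4,(0,255,0),1)
cv2.imwrite("pics/w5.png",i)
E
```

```text
[ 0.65870883 -0.11894363  0.15003997] 0.7033747729491464 [ 0.00966165 -0.99995266 -0.0011515 ] [ 0.22606339  0.58179947 -0.1986615   1.53021259  0.12459988  1.04225072
 -1.56480363]
[309.43532922 255.3798539 ]
```

View pics/w5.png

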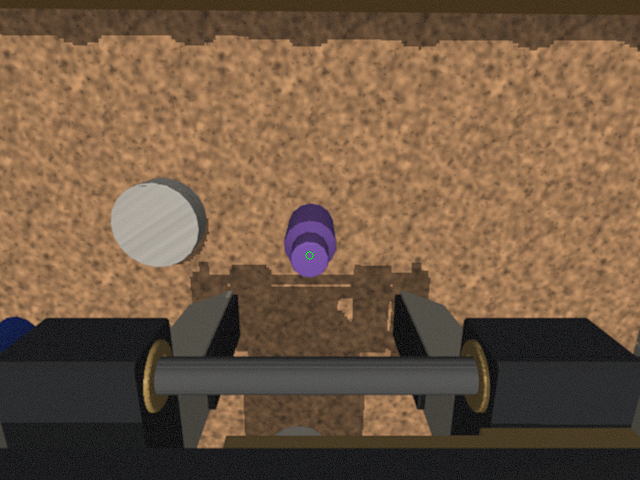

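The violet cap is at (309,257), so the shift is +4 mm in y.

>>> drive_tool(steps=[[0.3,0,2,-5,0],[0.3,0,2,-15,0],[0.3,0,0,-22,0],[0.3,0,0,-22,0],[0.3,0,0,-22,0],[0.3,0,0,-18,0],[0.3,0,0,-12,0],[0.3,0,0,-7,0],[0.3,0,0,-4,0],[0.3,0,0,-1,0],[0.5,0,0,0,0],[0.9,0,0,0,0],[0.9,0,0,0,0],[0.9,0,0,0,0],[0.9,0,0,0,0],[0.9,0,0,0,0]], grip_force=15)

```text
clock: 22.2
position: [0.6591, -0.1162, 0.0225]
ee_rot: [3.141, 0.015, 0.001]
force: [0.7, 0.1, 3.1]
width: 0.364
gripper_force: 15.0
```

>>> drive_tool(steps=[[0.9,0,0,5,0],[0.9,0,0,15,0],[0.9,0,0,30,0],[0.9,0,0,30,0],[0.9,0,0,25,0],[0.9,-5,14,18,-0.01],[0.9,-9,25,2,-0.01],[0.9,-12,33,0,-0.012],[0.9,-12,33,0,-0.012],[0.9,-12,33,0,-0.012],[0.9,-12,33,0,-0.012],[0.9,-12,33,0,-0.012],[0.9,-12,33,0,-0.012],[0.9,-12,33,0,-0.012],[0.9,-12,33,0,-0.012],[0.9,-12,33,0,-0.012],[0.9,-12,33,0,-0.012],[0.9,-10,28,0,-0.01],[0.9,-6,18,0,0],[0.9,-3,9,0,0]])

```text
clock: 23.87
position: [0.5038, 0.3115, 0.1475]
ee_rot: [-3.133, 0.213, 0.001]
force: [-0.1, 0.3, -1.8]
width: 0.366
gripper_force: 15.0
```

>>> drive_tool(steps=[[0.9,0,0,0,0],[0.9,0,0,0,0]])

```text
clock: 24.03
position: [0.5062, 0.3068, 0.147]
ee_rot: [3.133, -0.22, 0.0]
force: [0.7, -0.1, -0.8]
width: 0.365
gripper_force: 15.0
```

```bash
python3 - <<'E'
from cell import get_image,observe
from h import *
o=observe(); print(o["position"],o["width"],R.from_rotvec(o["ee_rot"]).as_matrix()[:,1],o["joints"])
d=get_image("wrist"); i=d["image"][:,:,::-1].copy()
cv2.imwrite("pics/w6.png",i)
E
```

```text
[0.50619262 0.30675218 0.14701729] 0.36523165573583866 [-1.39990938e-01 -9.90152333e-01  9.46037701e-04] [-0.46572151  0.47255281 -0.23930495  1.73660318  0.1342098   0.94882384
 -2.4694481 ]
```

View pics/w6.png

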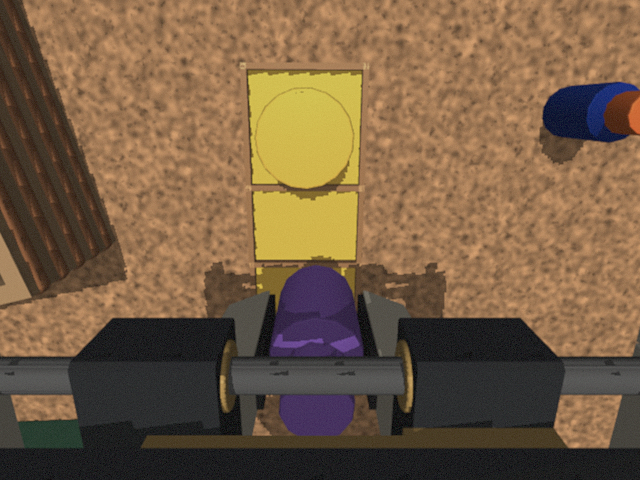

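The dividers are at v=186 and 263, with the pocket centre line at u≈305.

```bash
python3 - <<'E'
from cell import get_image,observe
from h import *
d=get_image("wrist")
a=ray(d,305,186,.01);b=ray(d,306,263,.01);print(a,b,(a+b)/2,np.linalg.norm(a-b),b+(b-a)/2, observe()["position"])
E
```

```text
[0.53663842 0.30921732 0.01      ] [0.47928872 0.31715984 0.01      ] [0.50796357 0.31318858 0.01      ] 0.05789708167133899 [0.45061387 0.3211311  0.01      ] [0.50681392 0.30546564 0.14694224]
```

>>> drive_tool(steps=[[0.9,0.5,3.5,-5,0],[0.9,0.5,3.5,-15,0],[0.9,0,0,-20,0],[0.9,0,0,-22,0],[0.9,0,0,-20,0],[0.9,0,0,-15,0],[0.9,0,0,-10,0],[0.9,0,0,-5,0],[0.9,0,0,-3,0],[0.9,0,0,-2,0],[0.9,0,0,-1,0],[0.9,0,0,-1,0],[0.9,0,0,-0.5,0],[0.9,0,0,0,0],[0.9,0,0,0,0]])

```text
clock: 25.38
position: [0.507, 0.3149, 0.0279]
ee_rot: [-3.134, 0.22, -0.001]
force: [0.5, 0.7, -1.3]
width: 0.369
gripper_force: 15.0
```

>>> drive_tool(steps=[[0.9,0,0,-0.9,0],[0.9,0,0,-0.9,0],[0.9,0,0,-0.7,0],[0.9,0,0,0,0],[0.9,0,0,0,0],[0.55,0,0,0,0],[0.4,0,0,0,0],[0.3,0,0,0,0],[0.3,0,0,0,0],[0.3,0,0,5,0],[0.3,0,0,20,0],[0.3,0,0,35,0],[0.3,0,0,35,0],[0.3,-1,-12,25,0.01],[0.3,-3,-25,5,0.012],[0.3,-5,-35,0,0.015],[0.3,-5,-35,0,0.015],[0.3,-5,-35,0,0.015],[0.3,-5,-35,0,0.015],[0.3,-5,-35,0,0.015]])

```text
clock: 27.05
position: [0.4773, 0.1012, 0.1505]
ee_rot: [-3.141, 0.067, -0.001]
force: [1.1, -0.2, 0.4]
width: 0.7
gripper_force: 0.0
```

>>> drive_tool(steps=[[0.3,-5,-35,0,0.015],[0.3,-5,-30,0,0.015],[0.3,-3,-18,0,0.013],[0.3,-2.5,-9,0,0],[0.3,0,0,0,0],[0.3,0,0,0,0],[0.3,0,0,0,0]])

```text
clock: 27.63
position: [0.4627, 0.0126, 0.1503]
ee_rot: [-3.141, -0.002, -0.001]
force: [0.8, 1.5, -0.3]
width: 0.696
gripper_force: 0.0
```

```bash
python3 - <<'E'
from cell import get_image,observe
from h import *
o=observe(); print(o["position"],o["width"],R.from_rotvec(o["ee_rot"]).as_matrix()[:,1],o["joints"])
d=get_image("wrist"); i=d["image"][:,:,::-1].copy()
for p in [(.4625,.0105,.078)]: print(proj(d,p)); cv2.circle(i,tuple(int(t) for t in proj(d,p)),4,(0,255,0),1)
cv2.imwrite("pics/w7.png",i)
E
```

```text
[0.46273337 0.01255447 0.15026086] 0.6960149521632082 [ 1.38881933e-03 -9.99998719e-01 -7.95987169e-04] [ 0.04649067  0.27694689 -0.22881898  2.03731066  0.08284648  0.83512076
 -1.79892009]
[319.73167876 256.22757569]
```

View pics/w7.png

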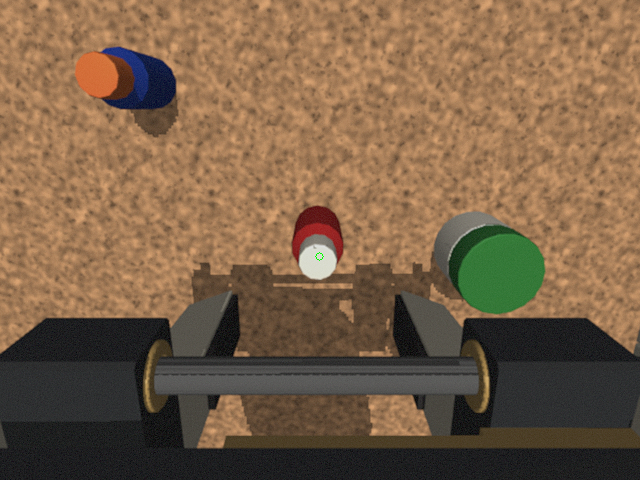

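The red cap is at (318,259), so the gripper is over it.

>>> drive_tool(steps=[[0.3,-1,-1,-5,0],[0.3,0,0,-15,0],[0.3,0,0,-22,0],[0.3,0,0,-22,0],[0.3,0,0,-22,0],[0.3,0,0,-18,0],[0.3,0,0,-12,0],[0.3,0,0,-7,0],[0.3,0,0,-4,0],[0.3,0,0,-1,0],[0.5,0,0,0,0],[0.9,0,0,0,0],[0.9,0,0,0,0],[0.9,0,0,0,0],[0.9,0,0,0,0],[0.9,0,0,0,0]])

```text
clock: 29.02
position: [0.4616, 0.0098, 0.0224]
ee_rot: [-3.141, 0.001, -0.001]
force: [-0.5, 0.7, 3.7]
width: 0.372
gripper_force: 15.0
```

>>> drive_tool(steps=[[0.9,0,0,5,0],[0.9,0,0,15,0],[0.9,0,0,30,0],[0.9,0,0,30,0],[0.9,0,0,25,0],[0.9,0,14,18,-0.01],[0.9,-1,25,2,-0.013],[0.9,-1,31,0,-0.015],[0.9,-1,31,0,-0.015],[0.9,-1,31,0,-0.015],[0.9,-1,31,0,-0.015],[0.9,-1,31,0,-0.015],[0.9,-1,31,0,-0.015],[0.9,-1,31,0,-0.014],[0.9,-2,27,0,-0.014],[0.9,-1,18,0,0],[0.9,-1,10,0,0],[0.9,0,0,0,0],[0.9,0,0,0,0],[0.9,0,0,0,0]])

```text
clock: 30.68
position: [0.4496, 0.3188, 0.1469]
ee_rot: [3.132, -0.224, -0.0]
force: [0.2, -1.3, -0.3]
width: 0.369
gripper_force: 15.0
```

```bash
python3 - <<'E'
from cell import get_image,observe
from h import *
o=observe(); print(o["position"],o["width"],R.from_rotvec(o["ee_rot"]).as_matrix()[:,1],o["joints"])
d=get_image("wrist"); i=d["image"][:,:,::-1].copy()
for p in [(.4793,.3172,.01),(.4506,.3211,.003)]: print(proj(d,p)); cv2.circle(i,tuple(int(t) for t in proj(d,p)),4,(0,255,0),1)
cv2.imwrite("pics/w8.png",i)
E
```

```text
[0.44963459 0.31880361 0.14694077] 0.3685602774431014 [-0.14245361 -0.98980042  0.00144846] [-0.50445157  0.41774833 -0.28189792  1.83369567  0.14449941  0.91107908
 -2.56603397]
[312.01003982 185.38131216]
[312.52769111 222.52155658]
```

View pics/w8.png

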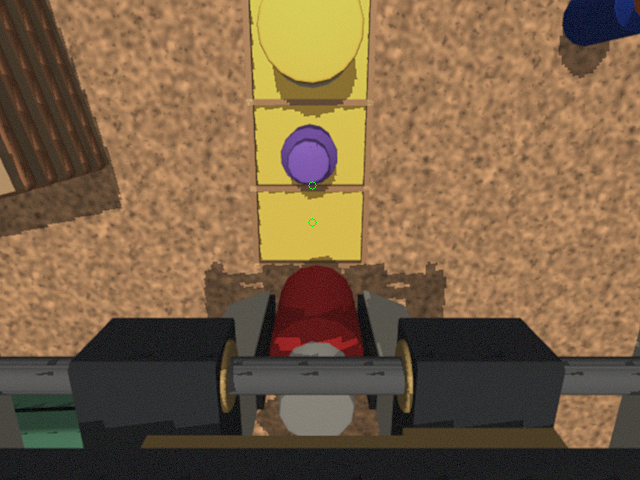

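The violet bottle stands centred in the middle pocket and the last pocket is clear (centre about (311,226)). I lower the red bottle.

>>> drive_tool(steps=[[0.9,0,1,-5,0],[0.9,-0.5,1,-15,0],[0.9,0,0,-20,0],[0.9,0,0,-22,0],[0.9,0,0,-20,0],[0.9,0,0,-15,0],[0.9,0,0,-10,0],[0.9,0,0,-5,0],[0.9,0,0,-3,0],[0.9,0,0,-2,0],[0.9,0,0,-1,0],[0.9,0,0,-1,0],[0.9,0,0,-0.5,0],[0.9,0,0,0,0],[0.9,0,0,0,0]])

```text
clock: 31.98
position: [0.4489, 0.3229, 0.0278]
ee_rot: [-3.133, 0.222, -0.001]
force: [0.4, -0.4, -0.3]
width: 0.364
gripper_force: 15.0
```

>>> drive_tool(steps=[[0.9,0,0,-0.9,0],[0.9,0,0,-0.9,0],[0.9,0,0,-0.6,0],[0.9,0,0,0,0],[0.9,0,0,0,0],[0.55,0,0,0,0],[0.4,0,0,0,0],[0.3,0,0,0,0],[0.3,0,0,0,0],[0.3,0,0,5,0],[0.3,0,0,20,0],[0.3,0,0,35,0],[0.3,0,0,35,0],[0.3,-10,-15,30,0.01],[0.3,-15,-30,10,0.015],[0.3,-15,-35,0,0.015],[0.3,-10,-35,0,0.015],[0.3,-5,-35,0,0.015],[0.3,0,-30,0,0.015],[0.3,0,-15,0,0]])

```text
clock: 33.65
position: [0.3929, 0.1239, 0.1605]
ee_rot: [3.139, -0.091, -0.0]
force: [-0.5, -0.5, 0.1]
width: 0.697
gripper_force: 0.0
```

>>> drive_tool(steps=[[0.3,0,0,0,0],[0.3,0,0,0,0]])

```text
clock: 33.82
position: [0.394, 0.1274, 0.1606]
ee_rot: [-3.14, 0.092, -0.001]
force: [0.2, 1.5, -0.1]
width: 0.7
gripper_force: 0.0
```

```bash
python3 - <<'E'
from cell import get_image,observe
import cv2, numpy as np
print(observe()["position"])
a=get_image("top")["image"][:,:,::-1]; b=get_image("side")["image"][:,:,::-1]
A=cv2.resize(a[125:345,120:510],(800,451))
cv2.imwrite("pics/e.png",np.hstack([cv2.resize(a,(400,300)),cv2.resize(b,(400,300))]))
cv2.imwrite("pics/e1.png",np.vstack([cv2.resize(a[130:330,120:510],(585,300)),cv2.resize(b[125:480,140:460],(585,300)) if 0 else cv2.resize(b[125:475,130:470],(291,300)).copy() if 0 else cv2.copyMakeBorder(cv2.resize(b[125:475,130:470],(291,300)),0,0,0,294,cv2.BORDER_CONSTANT)]))
E
```

```text
[0.39396393 0.1273852  0.16059707]
```

View pics/e1.png

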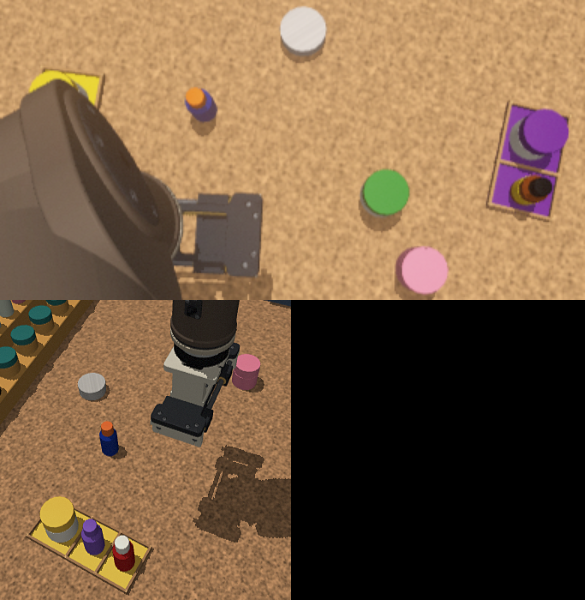

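All five stand upright in their own pockets, and the green jar, blue bottle, tin and pink jar are where they started. Handing in.

```bash
python3 -c "from cell import arm; print(arm.sign_off())"
```

```text
the job is handed in; nothing more can be done
None
```

Both gift sets are made up and handed in at about 34 s: the final pictures show all five pieces upright in their own pockets, with the green jar, blue bottle, grey tin and pink look-alike where they started.

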